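Stack three spacers on the assembly spindle in order of size

ROBOT

A 6-joint arm with a two-finger parallel gripper is mounted at the origin on a cart in front of the work surface, level with it; the furniture and walls round the work are solid. World frame = base frame: x ahead of the robot, y to its left, z up, the work surface at z = 0. Lengths are in mm, angles in rad, forces in N, time in s.
With the tool pointing down it reaches from about 350 to 775 mm from the base axis. Payload 7.3 kg.
Tool frame: the origin (TCP) lies on the front face of the gripper's body, between the roots of the fingers; the fingertips stand 66 mm ahead of it and the grasp point (between the pads) lies 47 mm ahead of it (bot.tip_extent is the distance from the TCP to the fingertips, in mm); z points along the fingers, y is the line along which they close (so a half turn about z gives the same grasp; the last joint's range is limited). The gripper opens to 92 mm and grips with 3 to 60 N. Pads are 19 mm wide; open, the fingers measure 130 mm over their backs; the gripper's body (75 mm by 190 mm) begins 47 mm behind the grasp point.
Start: joints at [-1.488, 0.342, 1.524, -0, 1.275, -0.146], TCP at [119.096, -511.327, 292.241] pointing down, gripper open.
Joint ranges: [-2.53, 2.53], [-0.77, 2.02], [0.04, 2.7], [-1, 4.14], [0.28, 2.66], [-3.11, 3.11]. Speed limits (rad/s): [2.57, 2.57, 3.14, 3.14, 3.14, 3.14].

INTERFACE

Orientations are given as [roll, pitch, yaw] about the fixed x, y, z axes, in that order (R = Rz(yaw) Ry(pitch) Rx(roll)).
In Python, from plant import readout, viewer, order, bot gives the robot as it stands.
- The arm moves only by the shell command python3 -m creep 'ROWS'. ROWS is text: rows parted by semicolons, each of 7 numbers parted by spaces: the shift along the world's x, y, z in m, then the turn, a rotation vector about the world's x, y, z in rad, then the opening in per cent of the stroke, from 0 (shut) to 100 (fully open). A call has 1 to 8 rows; each row shifts and turns the commanded pose from where the row before left it; what a row does not reach is not made up. A row lasts 1/12 s, in which the tool goes at most 41.7 mm and 7.16 degrees, less where a joint would pass 70% of its speed; a pose out of reach is approached as far as the arm can. A call is refused whole if a number of a shift passes 0.0417 or a number of a turn 0.125, either way. A call with a gripper value outside its range is refused whole. The fingers move at their own pace and stop on an object; the grip force is fixed at half the most. Time passes only in rows, so rows that do not move let the fingers close. It gives the time, the measured TCP pose, the force, the opening and the grip force at its end, in the units of the state.
- readout.get_obs(): the state, without advancing time (a new reading comes with each control period).
- viewer.capture(name): name is "scene" or "top" or "wrist"; returns the picture (400x640x3 uint8, red, green, blue); there is no depth.
- viewer.camera_info(name): a dict with "fx", "fy", "cx", "cy" (pixels), "origin" and "rotation" of the camera in the world. Camera axes: x right, y up, looking along -z (the intrinsics and any distortion apply to the point x, -y, -z); pixel columns grow to the right and rows downward; lengths in mm; the calibration is good to about 2 mm. The wrist camera is an equidistant fisheye: a pixel r from the principal point sees the ray r / f radians off the axis. A picture is of the moment at which its call begins: read the wrist's pose just before it. camera_info takes no time and is no camera call; for the wrist camera it gives the pose at the moment of the call.
- order.close_job(): hands the job in; it is judged then, once.
The state is a dict: "time": time; "joint_positions": joint angles; "dq": joint speeds; "tau": joint torques, N m; "tool_pos": TCP position; "tcp_rot": TCP orientation; "contact_force": force on the tool from outside, world axes, zero at the start; "moment": the same for the moment, N m; "grip_width": finger opening in mm; "finger_force": force on a finger pad.
Only numpy, scipy, OpenCV 4.12 (cv2) and the standard library are available. Lean on these libraries where they do the work, as an engineer would, in place of code of your own. Each camera call takes 0.05 s, during which the arm holds its last target. There are 200 camera calls.

TASK

Thread the three loose spacers onto the upright spindle of the blue stand, the widest first, then the middle one, then the narrowest, each lying flat on the one below. The spindle can be clamped anywhere along its slot, so feel for it with light pressure and lower each spacer all the way home; never force a spacer down or let it drop. Leave the tin and the dropper bottle undisturbed.

Things in the scene. Friction and masses are not known exactly. Their poses are not given: they have to be found in the camera images.
- stand: Assembly stand fixed to the bench: round blue foot, 90 mm across, 12 mm high, with a dark slot along its own x axis across its top and a screw head 3 mm high 34 mm to either side (own y). Origin: centre of the foot's underside, z up. The steel spindle (20 mm diameter) stands upright on the slot's centre line (own y = 0), rigidly clamped anywhere from own x = -7 to +7 mm; this is not measured.
- slot_seat (a point): Point on the foot's centre axis, 18 mm above its underside: the height of the seat, the top of the spindle's flange (38 mm across, moves with the spindle). Stacked in order, the spacers' undersides lie 0, 18 and 36 mm above this point. Over 40 N on the stand or spindle counts as forcing, and so does the blow of a spacer that falls onto it.
- slot_top (a point): Point on the foot's centre axis, 82 mm above its underside: the height of the spindle's flat tip (1.5 mm chamfer). The spindle itself stands up to 7 mm to either side of this point along the stand's own x. The bores are 2 mm wider than the spindle: a spacer slips on only when centred to about 1 mm, else it lands on the tip.
- wide_spacer: A flat round spacer ring, plain grey steel, outside diameter 62 mm, bore 22 mm, 18 mm thick, about 200 g. It lies flat on the bench. Origin at the centre of its underside, z up along the bore.
- middle_spacer: A flat round spacer ring, plain yellow brass, outside diameter 52 mm, bore 22 mm, 18 mm thick, about 140 g. It lies flat on the bench. Origin at the centre of its underside, z up along the bore.
- narrow_spacer: A flat round spacer ring, plain reddish copper, outside diameter 42 mm, bore 22 mm, 18 mm thick, about 90 g. It lies flat on the bench. Origin at the centre of its underside, z up along the bore.
- flux_tin: Bystander: a small loose tin with an orange band and a brown cap, 49 x 49 x 76 mm, standing upright near the stand. Origin at the centre of its underside, z up.
- dropper_bottle: Bystander: a loose white dropper bottle, 36 mm in diameter, 94 mm high, standing upright. Origin at the centre of its underside, z up.
Things that resemble listed ones, but are neither listed nor needed, are in the scene too. Leave any pink look-alike of the wide_spacer alone.

How it is judged (in metres and radians):
On the way, in this order (a step that is already met when the one before it is completed fails the run):
1. the wide spacer is seated on the flange (horizontal distance between wide_spacer and stand below 0.012 m and z of wide_spacer in the frame of stand between 0.0155 and 0.0205 m and angle between wide_spacer's own z axis and vertical below 0.08 rad and linear speed of wide_spacer below 0.02 m/s), for 0.2 s.
2. the middle spacer is seated on the wide one (all of step 1 and horizontal distance between middle_spacer and stand below 0.012 m and z of middle_spacer in the frame of stand between 0.0335 and 0.0385 m and angle between middle_spacer's own z axis and vertical below 0.08 rad and linear speed of middle_spacer below 0.02 m/s), for 0.2 s.
At the end, for the whole second after the job is handed in: All three spacers are threaded on the spindle, widest at the bottom, then the middle, then the narrowest, with undersides 18, 36 and 54 mm (each +/- 2.5 mm) above the stand's underside, within 12 mm of the foot's centre, flat (within 0.08 rad), right way up as found, and at rest (all of step 2 and horizontal distance between narrow_spacer and stand below 0.012 m and z of narrow_spacer in the frame of stand between 0.0515 and 0.0565 m and angle between narrow_spacer's own z axis and vertical below 0.08 rad and linear speed of narrow_spacer below 0.02 m/s); the robot touches nothing.
It fails at once if more than 40 N on the stand or its spindle (forcing or dropping) (contact force between stand and anything else above 40 N).
It fails at once if the tin is moved more than 30 mm or tipped (distance of flux_tin from where it was at the start of the episode above 0.03 m or angle between flux_tin's own z axis and vertical above 0.3 rad).
It fails at once if the dropper bottle is moved more than 30 mm or tipped (distance of dropper_bottle from where it was at the start of the episode above 0.03 m or angle between dropper_bottle's own z axis and vertical above 0.3 rad).
It also fails if it takes over 72 s, if anything falls off the work surface, if the arm or the gripper's body presses on something with over 40 N, if the wrist force passes 120 N, or if a joint passes its speed limit or range.

## Working session

There is one attempt and no reset: what is moved stays moved. The work goes in short steps, Python scripts to look and compute and a shell command to move; the robot and the scene stay as the last step left them, time stands still between calls to the robot, and variables do not carry over. Pictures are saved under pics/ and viewed, at most 10 in all, crops included, and the job is handed in when it is done.

```bash
ls; mkdir -p pics
python3 - <<'E'
from plant import readout, viewer, order, bot
import cv2
for n in ("scene","top"):
    im=viewer.capture(n); cv2.imwrite(f"pics/{n}0.png",im[:,:,::-1]); 
    i=viewer.camera_info(n); print(n,i)
o=readout.get_obs(); print(o)
a=cv2.imread("pics/scene0.png");b=cv2.imread("pics/top0.png")
E
```

```text
pics
scene {'fx': 416.2591326362978, 'fy': 416.2591326362978, 'cx': 313.7491222518295, 'cy': 196.54092999985767, 'origin': array([ 209.76380271, -672.62653603,  810.1294164 ]), 'rotation': array([ 0.69732827,  0.0179119 , -0.64682674])}
top {'fx': 385.2693836523954, 'fy': 385.2693836523954, 'cx': 314.6154608610224, 'cy': 201.11871181205524, 'origin': array([ 369.56005022, -145.1499469 ,  934.25277966]), 'rotation': array([ 0.22769173,  0.00615161, -1.61145414])}
{'time': 0.1, 'joint_positions': array([-1.48797094e+00,  3.42667252e-01,  1.52490100e+00, -2.66627792e-06,
        1.27538278e+00, -1.45977774e-01]), 'dq': array([-7.93411907e-04, -1.57176678e-03, -2.50532855e-03,  2.42641095e-05,
       -4.54301633e-04,  9.33880925e-05]), 'tau': array([ 7.45725865e-04, -4.32007456e+01, -2.44693512e+01,  7.18962145e-02,
        5.26464335e-02, -4.60534523e-05]), 'tool_pos': array([ 119.0869506 , -511.04783548,  291.61416947]), 'tcp_rot': array([-3.14024835e+00, -1.95067840e-04,  2.28803810e-01]), 'contact_force': array([-0.34278484,  0.32840334,  0.4405278 ]), 'moment': array([-0.00314481,  0.01739408, -0.00557493]), 'finger_force': 0.0, 'grip_width': 92.06145429188688}
```

View pics/scene0.png

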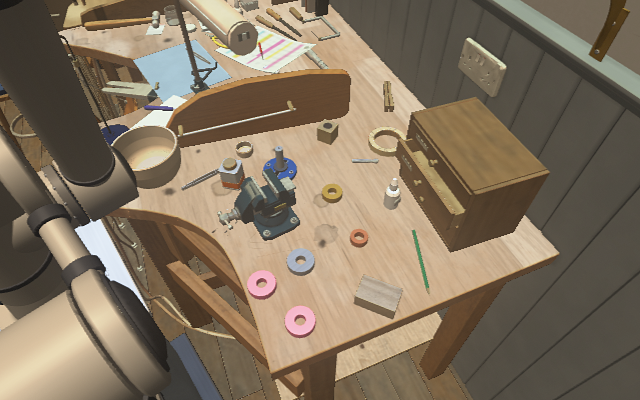

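View pics/top0.png

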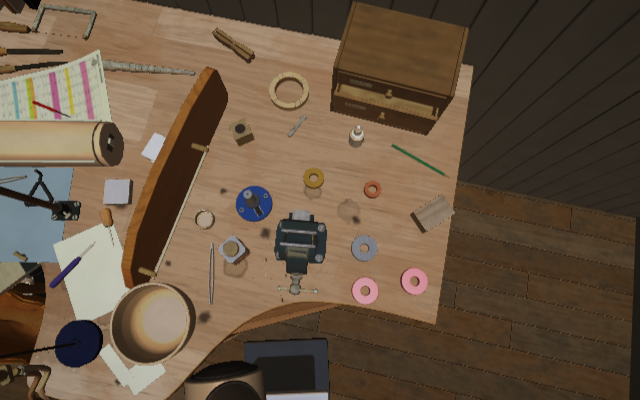

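The top view shows the stand at about (254,203), with wide at (364,248), middle at (313,178) and narrow at (372,189). The tin is at (232,249) and the bottle at (357,136). A vice at (300,245) sits between wide and the stand, and the pink look-alikes are at (365,290) and (414,281).

```bash
cat > h.py <<'E'
import numpy as np, cv2
from scipy.spatial.transform import Rotation as R
from plant import readout, viewer, order, bot
def ray(info,u,v,fish=False):
    x=(u-info['cx'])/info['fx']; y=(v-info['cy'])/info['fy']
    if fish:
        r=np.hypot(x,y); s=np.sin(r)/r if r>1e-9 else 1.; d=np.array([x*s,-y*s,-np.cos(r)])
    else: d=np.array([x,-y,-1.])
    return R.from_euler('xyz',info['rotation']).apply(d)
def onplane(info,u,v,z,fish=False):
    d=ray(info,u,v,fish); o=np.array(info['origin']); return o+d*(z-o[2])/d[2]
def ring(info,cnt,z,fish=False):
    "fit circle on plane z to contour -> centre, diameter"
    P=np.array([onplane(info,u,v,z,fish)[:2] for u,v in cnt.reshape(-1,2)])
    (c,d,a)=cv2.fitEllipse(P.astype(np.float32)); return np.round(c,1),np.round(d,1)
E
cat > a.py <<'E'
from h import *
seeds={'top':dict(wide=(364,239),mid=(313,170),nar=(372,182),stand=(243,205),bottle=(357,136)),
 'scene':dict(wide=(291,263),mid=(325,193),nar=(352,238),stand=(270,172))}
for n in seeds:
    bgr=cv2.imread(f'pics/{n}0.png'); info=viewer.camera_info(n); hsv=cv2.cvtColor(bgr,cv2.COLOR_BGR2HSV)
    for k,(u,v) in seeds[n].items():
        col=hsv[v,u].astype(int); lo=np.clip(col-[8,60,60],0,255); hi=np.clip(col+[8,60,60],0,255)
        m=cv2.inRange(hsv,lo,hi)
        w=np.zeros_like(m); cv2.circle(w,(u,v),32,255,-1); m&=w
        m=cv2.morphologyEx(m,cv2.MORPH_CLOSE,np.ones((3,3)))
        cs,_=cv2.findContours(m,cv2.RETR_EXTERNAL,cv2.CHAIN_APPROX_NONE); c=max(cs,key=cv2.contourArea)
        z={'stand':12,'bottle':94}.get(k,18)
        print(n,k,col,cv2.contourArea(c),cv2.boundingRect(c),*ring(info,c,z))
info=viewer.camera_info('top')
for nm,u,v,z in (('tin',231,247,76),('bottle',357,131,94),('spindletip',249,195,82),('vicetop',300,240,80),('viceL',276,240,0),('viceR',327,240,0),('viceB',296,290,50)): print(nm,onplane(info,u,v,z).round())
E
python3 a.py
python3 - <<'E'
import cv2
a=cv2.imread('pics/top0.png')[165:300,205:400]; b=cv2.imread('pics/scene0.png')[135:250,205:345]
cv2.imwrite('pics/c1.png',cv2.vconcat([cv2.resize(x,(500,300),interpolation=cv2.INTER_CUBIC) for x in (a,b)]))
E
```

```text
top wide [114  19 132] 430.5 (352, 236, 25, 24) [ 464.1 -260.5] [54.6 56.7]
top mid [ 20 175 143] 337.5 (303, 167, 21, 23) [ 641.1 -147. ] [50.3 55. ]
top nar [  9 164 154] 1774.0 (348, 155, 57, 58) [ 623.9 -310.6] [118.5 139.3]
top stand [112 177 115] 926.5 (236, 186, 36, 35) [584.9   1.9] [85.3 85.9]Traceback (most recent call last):
  File "a.py", line 13, in <module>
    print(n,k,col,cv2.contourArea(c),cv2.boundingRect(c),*ring(info,c,z))
                                                          ~~~~^^^^^^^^^^
  File "h.py", line 15, in ring
    (c,d,a)=cv2.fitEllipse(P.astype(np.float32)); return np.round(c,1),np.round(d,1)
            ~~~~~~~~~~~~~~^^^^^^^^^^^^^^^^^^^^^^
cv2.error: OpenCV(4.12.0) /io/opencv/modules/imgproc/src/shapedescr.cpp:361: error: (-201:Incorrect size of input array) There should be at least 5 points to fit the ellipse in function 'fitEllipseNoDirect'
```

View pics/c1.png

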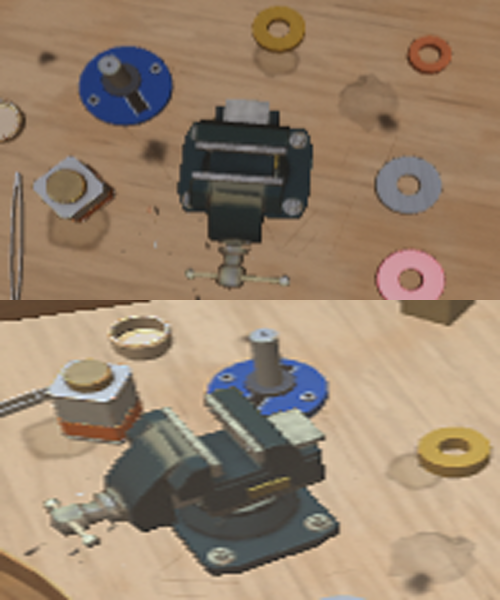

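The crop shows the stand's screws at about (265.8,195.6) and (241.3,209.6) in the top view, with the spindle tip near (248.5,194). The vice stands about 50 mm from the foot, and the tin is clear of it.

```bash
sed -i "s/nar=(372,182)/nar=(366,187)/; s/,bottle=(357,136)//; s/\[8,60,60\],0/[6,45,45],0/; s/\[8,60,60\],0/[6,45,45],0/" a.py
sed -i "s/circle(w,(u,v),32/circle(w,(u,v),26 if k!='stand' else 36/; s/print(n,k,col/if len(c)>5: print(n,k,col/" a.py
cat >> a.py <<'E'
s1=onplane(info,265.8,195.6,15);s2=onplane(info,241.3,209.6,15);print('screws',s1,s2,np.linalg.norm(s1-s2),(s1+s2)/2, 'yaxis deg',np.degrees(np.arctan2(*(s2-s1)[1::-1])))
E
python3 a.py
```

```text
top wide [114  19 132] 430.5 (352, 236, 25, 24) [ 464.1 -260.5] [54.6 56.7]
top mid [ 20 175 143] 304.0 (303, 168, 21, 21) [ 642.3 -147.3] [49.1 51.1]
top nar [  9 164 152] 218.0 (364, 180, 17, 19) [ 606.7 -290.9] [39.  45.1]
top stand [112 177 115] 920.5 (236, 186, 36, 35) [584.9   1.9] [85.  85.6]
scene wide [110  30 196] 457.5 (287, 249, 27, 23) [ 465.3 -260.6] [57.1 57.6]
scene mid [ 22 143 189] 225.5 (322, 184, 21, 15) [ 644.6 -147.2] [47.9 51.1]
scene nar [ 10 131 205] 202.0 (350, 228, 19, 17) [ 608.4 -292. ] [40.2 45.3]
scene stand [90 30 85] 116.5 (266, 169, 19, 22) [555.8 -24.7] [16.4 94.8]
tin [471.  42.  76.]
bottle [ 728. -254.   94.]
spindletip [588.   1.  82.]
vicetop [ 480. -112.   80.]
viceL [493. -50.   0.]
viceR [ 488. -174.    0.]
viceB [372. -98.  50.]
screws [601.58954537 -28.77144118  15.        ] [568.92037078  31.42220657  15.        ] 68.48759156311701 [585.25495807   1.32538269  15.        ] yaxis deg 118.49021474121396
```

Run:
```python
from h import *
T=viewer.camera_info('top');S=viewer.camera_info('scene')
def tri(a,b):
    d1=ray(T,*a);d2=ray(S,*b);o1=np.array(T['origin']);o2=np.array(S['origin'])
    t=np.linalg.lstsq(np.c_[d1,-d2],o2-o1,rcond=None)[0]; p=o1+t[0]*d1;q=o2+t[1]*d2
    print(((p+q)/2).round(),np.linalg.norm(p-q).round(1))
tri((281.8,233.4),(264.4,170.3)); tri((316.9,230.7),(282,191.3)); tri((280.3,246),(248.4,177.2)); tri((313,244),(264.4,200.2))
for u,v in ((365,290),(414,281)): print('pink',onplane(T,u,v,18).round())
for u,v,z in ((205,150,0),(175,220,0),(227,100,110),(202,130,110)): print('board',onplane(T,u,v,z).round())
i=viewer.camera_info('wrist'); print(i, i['origin']-readout.get_obs()['tool_pos'])
```

```text
[496. -78. 129.] 13.6
[ 497. -151.  124.] 8.2
[464. -72. 125.] 0.9
[ 464. -140.  110.] 4.9
pink [ 366. -256.   18.]
pink [ 382. -371.   18.]
board [733. 128.   0.]
board [553. 198.   0.]
board [812.  47. 110.]
board [739. 104. 110.]
{'fx': 309.70691628693146, 'fy': 309.70691628693146, 'cx': 315.5683656794558, 'cy': 197.97980920436203, 'origin': array([ 198.25435637, -492.73599675,  385.40354997]), 'rotation': array([-0.30540035,  0.00185903, -1.34229738])} [79.16740577 18.31183872 93.7893805 ]
```

```bash
r="0"; python3 -m creep '0.0288 0.0209 -0.0085 0 0 0.0683 100;0.0288 0.0209 -0.0085 0 0 0.0683 100;0.0288 0.0209 -0.0085 0 0 0.0683 100;0.0288 0.0209 -0.0085 0 0 0.0683 100;0.0288 0.0209 -0.0085 0 0 0.0683 100;0.0288 0.0209 -0.0085 0 0 0.0683 100;0.0288 0.0209 -0.0085 0 0 0.0683 100;0.0288 0.0209 -0.0085 0 0 0.0683 100' ; python3 -m creep '0.0288 0.0209 -0.0085 0 0 0.0683 100;0.0288 0.0209 -0.0085 0 0 0.0683 100;0.0288 0.0209 -0.0085 0 0 0.0683 100;0.0288 0.0209 -0.0085 0 0 0.0683 100;0 0 0 0 0 0 100;0 0 0 0 0 0 100'
cat >> h.py <<'E'
def wrist(name):
    i=viewer.camera_info('wrist'); o=readout.get_obs(); im=viewer.capture('wrist')[:,:,::-1].copy()
    cv2.imwrite(f'pics/{name}.png',im); return i,o,im
def find(im,lo,hi,info,z,nominal,maxd=90):
    m=cv2.inRange(cv2.cvtColor(im,cv2.COLOR_BGR2HSV),np.array(lo),np.array(hi))
    m=cv2.morphologyEx(m,cv2.MORPH_OPEN,np.ones((3,3)))
    for c in cv2.findContours(m,cv2.RETR_EXTERNAL,cv2.CHAIN_APPROX_NONE)[0]:
        if cv2.contourArea(c)>200:
            p,d=ring(info,c,z,True)
            if np.hypot(*(p-nominal))<maxd: print('found',p,d,cv2.boundingRect(c))
E
python3 - <<'E'
from h import *
i,o,im=wrist('w1'); print(o['tool_pos'],o['tcp_rot'],i)
find(im,[95,8,60],[130,70,255],i,18,(464.5,-260.5))
E
```

```text
time: 0.77
tool_pos: [350.6, -342.7, 223.7]
tcp_rot: [-3.141, -0.0, 0.778]
contact_force: [0.5, -0.7, 0.5]
grip_width: 91.6
finger_force: 0.0
time: 1.27
tool_pos: [465.5, -258.9, 189.2]
tcp_rot: [-3.14, -0.0, 1.052]
contact_force: [-1.3, -0.4, 0.4]
grip_width: 91.9
finger_force: 0.0
[ 465.48073043 -258.90374468  189.19271261] [-3.13960000e+00 -1.84753028e-04  1.05181300e+00] {'fx': 309.70691628693146, 'fy': 309.70691628693146, 'cx': 315.5683656794558, 'cy': 197.97980920436203, 'origin': array([ 505.79318639, -188.2233091 ,  282.98311705]), 'rotation': array([-0.30486697,  0.00267072, -0.51928549])}
found [ 464.9 -260.5] [58.4 59.3] (284, 165, 66, 64)
```

View pics/w1.png

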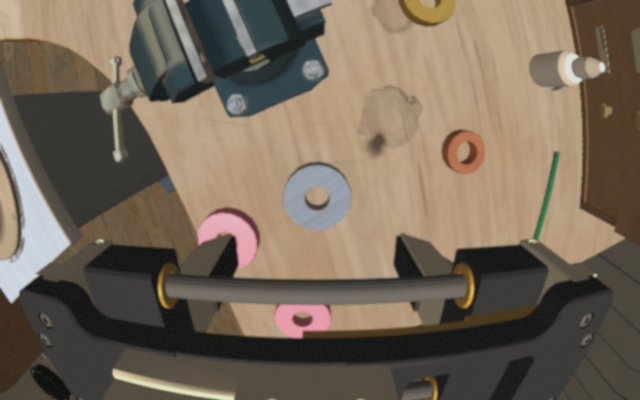

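The wrist view shows the grey ring centred at about (317,197), which puts it at (464.9,-260.5). That agrees with the fixed cameras. Next I descend and grip.

```bash
python3 -m creep '-0.0005 -0.0016 -0.0300 0 0 0 90;0 0 -0.03 0 0 0 90;0 0 -0.03 0 0 0 90;0 0 -0.02 0 0 0 90;0 0 -0.008 0 0 0 90;0 0 0 0 0 0 50;0 0 0 0 0 0 40;0 0 0 0 0 0 40'; python3 -m creep '0 0 0 0 0 0 40;0 0 0 0 0 0 40;0 0 0 0 0 0 40;0 0 0 0 0 0 40'
```

```text
time: 1.98
tool_pos: [464.7, -263.1, 73.8]
tcp_rot: [3.139, 0.0, 1.048]
contact_force: [-0.2, -0.1, -0.0]
grip_width: 67.2
finger_force: 0.0
time: 2.32
tool_pos: [464.8, -262.9, 73.8]
tcp_rot: [3.139, 0.001, 1.049]
contact_force: [-1.8, -1.3, 7.2]
grip_width: 61.2
finger_force: 30.0
```

```bash
python3 -m creep '0 0 0.01 0 0 0 40;0 0 0.03 0 0 0 40;0 0 0.035 0 0 0 40;0 0 0.035 0 0 0 40;0 0 0.035 0 0 0 40;0 0 0.005 0 0 0 40'; python3 -m creep '0.0084 0.0295 0 0 0 -0.07 40;0.0084 0.0295 0 0 0 -0.07 40;0.0084 0.0295 0 0 0 -0.07 40;0.0084 0.0295 0 0 0 -0.07 40;0.0084 0.0295 0 0 0 -0.07 40;0.0084 0.0295 0 0 0 -0.07 40;0.0084 0.0295 0 0 0 -0.07 40;0.0084 0.0295 0 0 0 -0.07 40';python3 -m creep '0 0 0 0 0 0 40;0 0 0 0 0 0 40;0 0 0 0 0 0 40'
python3 - <<'E'
from h import *
i,o,im=wrist('w2'); print(o['tool_pos'],o['tcp_rot'],i)
cv2.imwrite('pics/w2.png',im)
find(im,[100,120,40],[125,255,255],i,12,(585,1.5))
E
```

```text
time: 2.82
tool_pos: [466.1, -263.2, 229.2]
tcp_rot: [3.131, 0.001, 1.049]
contact_force: [1.6, -1.0, -1.9]
grip_width: 60.9
finger_force: 30.0
time: 3.48
tool_pos: [531.1, -24.3, 222.3]
tcp_rot: [-3.141, 0.0, 0.485]
contact_force: [0.2, 0.1, -0.9]
grip_width: 61.3
finger_force: 30.0
time: 3.73
tool_pos: [531.0, -26.1, 222.1]
tcp_rot: [-3.141, 0.001, 0.49]
contact_force: [-0.4, 0.0, -2.0]
grip_width: 61.4
finger_force: 30.0
[530.9973119  -26.12863439 222.11243392] [-3.14145649e+00  7.64143330e-04  4.89988821e-01] {'fx': 309.70691628693146, 'fy': 309.70691628693146, 'cx': 315.5683656794558, 'cy': 197.97980920436203, 'origin': array([602.77268472,  12.23847257, 315.82818894]), 'rotation': array([-3.06193179e-01,  7.43886604e-04, -1.08107825e+00])}
found [585.9   3.4] [83.6 86.6] (273, 79, 89, 87)
```

View pics/w2.png

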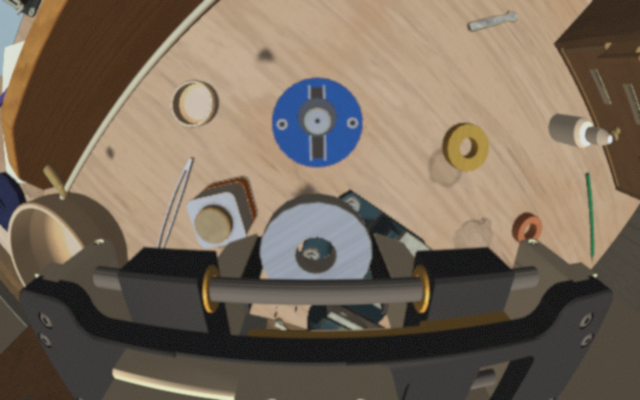

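The wrist view shows the foot at (317,123) and the spindle tip around (317,121), with the screws at (282,124) and (352,123). The held ring is centred at about (316,250) and its lower edge is hidden by the rod.

```bash
cat >> h.py <<'E'
def circ(P):
    A=np.c_[2*P,np.ones(len(P))]; s=np.linalg.lstsq(A,(P**2).sum(1),rcond=None)[0]
    return s[:2],2*np.sqrt(s[2]+s[:2]@s[:2])
def held(i,o,im,lo,hi,ztop,vmax,umin,umax):
    "outer arc of the held ring in the picture -> centre in tool x,y"
    m=cv2.inRange(cv2.cvtColor(im,cv2.COLOR_BGR2HSV),np.array(lo),np.array(hi))
    P=[]
    for u in range(umin,umax):
        v=np.where(m[190:vmax,u])[0]
        if len(v): P.append(onplane(i,u,190+v[0]-.5,ztop,True)[:2])
    P=np.array(P); c,d=circ(P)
    for _ in range(3):
        r=np.abs(np.hypot(*(P-c).T)-d/2); P=P[r<max(1,2*np.median(r))]; c,d=circ(P)
    t=R.from_euler('xyz',o['tcp_rot']).inv().apply(np.r_[c,0]-np.r_[o['tool_pos'][:2],0])
    print('held c',c.round(1),'d',d.round(1),'n',len(P),'in tool',t.round(1)); return c
def tip(i,im,z,u,v,r):
    g=cv2.cvtColor(im,cv2.COLOR_BGR2GRAY); k=np.zeros_like(g); cv2.circle(k,(u,v),r,255,-1)
    t,_=cv2.threshold(g[k>0].reshape(-1,1),0,255,cv2.THRESH_OTSU); m=((g>t)&(k>0)).astype(np.uint8)
    c=max(cv2.findContours(m,cv2.RETR_EXTERNAL,cv2.CHAIN_APPROX_NONE)[0],key=cv2.contourArea)
    h=cv2.convexHull(c); print('tip',*ring(i,c,z,True),cv2.boundingRect(c))
E
python3 - <<'E'
from h import *
im=cv2.imread('pics/w2.png'); o=readout.get_obs(); i=viewer.camera_info('wrist')
tip(i,im,82,317,121,16); tip(i,im,82,317,121,14)
held(i,o,im,[90,8,60],[135,80,255],o['tool_pos'][2]-73.8+18,245,268,365)
a=onplane(i,282,124,15,True);b=onplane(i,352,123,15,True);print((a+b)/2,np.linalg.norm(a-b))
cv2.imwrite('pics/w2c.png',cv2.resize(im[70:320,250:385],None,fx=2.4*1.5,fy=2.4,interpolation=cv2.INTER_CUBIC)[:600] )
cv2.imwrite('pics/w2c.png',cv2.resize(im[85:160,267:367],(800,600),interpolation=cv2.INTER_CUBIC))
E
```

```text
tip [591.6   4.6] [18.8 19.1] (304, 108, 27, 26)
tip [591.5   4.5] [18.1 18.4] (305, 109, 25, 25)
held c [524.9 -42.8] d 95.7 n 85 in tool [-13.   11.4   0. ]
[586.19309417   1.42840197  15.        ] 67.77841333791838
```

View pics/w2c.png

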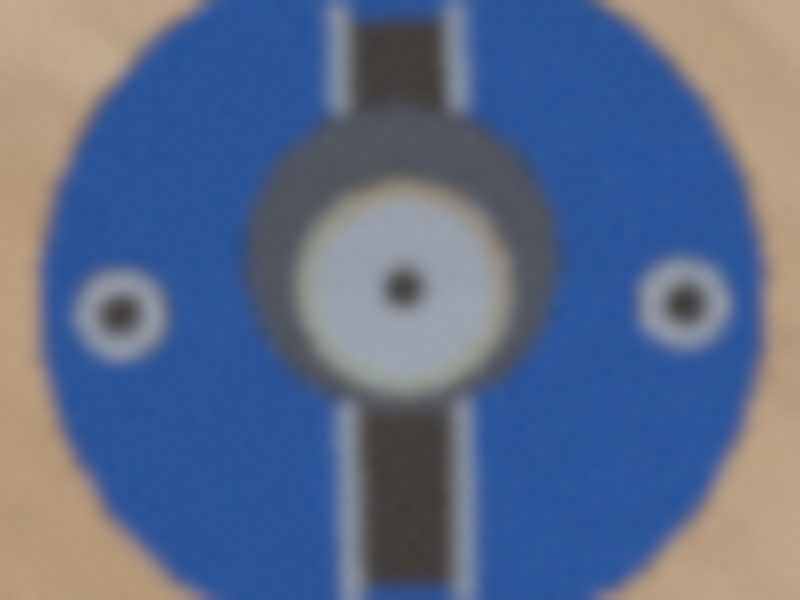

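Run:
```python
from h import *
im=cv2.imread('pics/w2.png'); o=readout.get_obs(); i=viewer.camera_info('wrist')
print('flange',onplane(i,317.25,116.6,18,True), 'tip',onplane(i,317.25,120.9,82,True))
zt=o['tool_pos'][2]-73.8+18
held(i,o,im,[90,8,110],[135,80,255],zt,262,262,371)
hsv=cv2.cvtColor(im,cv2.COLOR_BGR2HSV); print(hsv[220,310:320].tolist()[:3],hsv[[196,198,200,201,202,203,204,206],316].tolist())
# bore: dark-ish hole in ring
print([hsv[v,316].tolist() for v in range(232,276,3)])
```

```text
flange [592.07490369   4.30998255  18.        ] tip [591.50888101   4.34698123  82.        ]
held c [532.5 -25.6] d 60.0 n 107 in tool [ 1.8 -0.2 -0. ]
[[109, 28, 174], [109, 28, 173], [109, 28, 175]] [[18, 45, 68], [19, 41, 68], [15, 36, 71], [20, 18, 86], [110, 7, 114], [108, 21, 146], [109, 25, 166], [108, 29, 173]]
[[108, 27, 170], [108, 27, 161], [98, 46, 89], [98, 81, 79], [97, 73, 77], [95, 63, 81], [20, 41, 113], [19, 25, 143], [39, 12, 145], [25, 15, 103], [18, 39, 66], [19, 44, 64], [14, 43, 65], [20, 33, 70], [108, 22, 148]]
```

```bash
python3 -m creep '0.0148 0.0075 0 0 0 0 40;0.0148 0.0075 0 0 0 0 40;0.0148 0.0075 0 0 0 0 40;0.0148 0.0075 0 0 0 0 40;0 0 -0.020 0 0 0 40;0 0 -0.02 0 0 0 40;0 0 -0.015 0 0 0 40;0 0 0 0 0 0 40'; python3 -m creep '0 0 0 0 0 0 40;0 0 0 0 0 0 40;0 0 0 0 0 0 40'
python3 - <<'E'
from h import *
i,o,im=wrist('w3'); print(o['tool_pos'],o['tcp_rot'],o['contact_force'])
held(i,o,im,[90,8,110],[135,80,255],o['tool_pos'][2]-73.8+18,262,262,371)
t=R.from_euler('xyz',o['tcp_rot']).apply([1.8,-.2,0])[:2]+o['tool_pos'][:2]; print('ring',t,'need',np.array([591.7,4.3])-t)
E
```

```text
time: 4.45
tool_pos: [588.7, 2.7, 163.8]
tcp_rot: [-3.138, 0.006, 0.487]
contact_force: [-0.9, -0.7, -2.4]
grip_width: 61.5
finger_force: 30.0
time: 4.7
tool_pos: [591.2, 3.3, 168.7]
tcp_rot: [3.14, -0.002, 0.488]
contact_force: [0.0, 0.1, -1.0]
grip_width: 61.5
finger_force: 30.0
[591.24236392   3.30252988 168.67188326] [ 3.14006760e+00 -2.02988795e-03  4.87797657e-01] [ 0.03450708  0.14438801 -0.96132365]
held c [592.3   4.3] d 61.0 n 78 in tool [ 1.4 -0.4  0. ]
ring [592.73868594   4.32282845] need [-1.03868594 -0.02282845]
```

```bash
python3 -m creep '-0.0008 0 -0.006 0 0 0 40;0 0 -0.004 0 0 0 40;0 0 0 0 0 0 40;0 0 0 0 0 0 40;0 0 0 0 0 0 40'; python3 -m creep '0 0 -0.0015 0 0 0 40;0 0 -0.0015 0 0 0 40;0 0 -0.001 0 0 0 40;0 0 0 0 0 0 40;0 0 0 0 0 0 40'
```

```text
time: 5.17
tool_pos: [589.8, 3.9, 157.2]
tcp_rot: [3.142, 0.0, 0.488]
contact_force: [0.8, -0.3, -1.4]
grip_width: 61.4
finger_force: 30.0
time: 5.58
tool_pos: [589.8, 3.9, 153.1]
tcp_rot: [3.142, 0.0, 0.488]
contact_force: [-0.0, 0.4, -1.1]
grip_width: 61.5
finger_force: 30.0
```

```bash
python3 -m creep '0 0 -0.0015 0 0 0 40;0 0 -0.0015 0 0 0 40;0 0 -0.001 0 0 0 40;0 0 0 0 0 0 40;0 0 0 0 0 0 40'
```

```text
time: 6.0
tool_pos: [589.7, 3.9, 149.1]
tcp_rot: [-3.142, 0.0, 0.488]
contact_force: [0.5, 0.2, -0.8]
grip_width: 61.3
finger_force: 30.0
```

No upward force with the underside 7 mm below the tip, so the ring is threaded. Lowering further.

```bash
python3 -m creep '0 0 -0.004 0 0 0 40;0 0 -0.004 0 0 0 40;0 0 -0.004 0 0 0 40;0 0 -0.004 0 0 0 40;0 0 -0.004 0 0 0 40;0 0 -0.004 0 0 0 40;0 0 0 0 0 0 40;0 0 0 0 0 0 40'; python3 -m creep '0 0 -0.005 0 0 0 40;0 0 -0.005 0 0 0 40;0 0 -0.005 0 0 0 40;0 0 -0.004 0 0 0 40;0 0 -0.003 0 0 0 40;0 0 0 0 0 0 40;0 0 0 0 0 0 40'
```

```text
time: 6.67
tool_pos: [589.7, 3.9, 124.9]
tcp_rot: [-3.141, 0.0, 0.488]
contact_force: [-0.1, 0.3, -0.9]
grip_width: 61.1
finger_force: 30.0
time: 7.25
tool_pos: [589.7, 3.9, 103.0]
tcp_rot: [-3.141, 0.0, 0.488]
contact_force: [-0.9, -0.0, -1.1]
grip_width: 61.5
finger_force: 30.0
```

Next I approach the seat (TCP about 92) in small steps.

```bash
python3 -m creep '0 0 -0.004 0 0 0 40;0 0 -0.003 0 0 0 40;0 0 -0.001 0 0 0 40;0 0 0 0 0 0 40;0 0 0 0 0 0 40'; python3 -m creep '0 0 -0.001 0 0 0 40;0 0 0 0 0 0 40;0 0 -0.001 0 0 0 40;0 0 0 0 0 0 40'; python3 -m creep '0 0 -0.0008 0 0 0 40;0 0 0 0 0 0 40;0 0 0 0 0 0 40'
```

```text
time: 7.67
tool_pos: [589.8, 3.9, 95.2]
tcp_rot: [3.142, 0.0, 0.488]
contact_force: [0.3, 0.3, -0.4]
grip_width: 61.7
finger_force: 30.0
time: 8.0
tool_pos: [589.7, 3.9, 93.1]
tcp_rot: [3.142, 0.0, 0.488]
contact_force: [-0.8, 0.4, -1.2]
grip_width: 61.1
finger_force: 30.0
time: 8.25
tool_pos: [589.8, 3.9, 92.4]
tcp_rot: [3.142, 0.0, 0.488]
contact_force: [0.5, 0.2, -1.3]
grip_width: 61.7
finger_force: 30.0
```

```bash
for k in 1 2 3; do :; done; python3 -m creep '0 0 -0.0006 0 0 0 40;0 0 0 0 0 0 40;0 0 0 0 0 0 40' | grep -E 'pos|contact'; python3 -m creep '0 0 -0.0005 0 0 0 40;0 0 0 0 0 0 40;0 0 0 0 0 0 40'| grep -E 'pos|contact'
```

```text
tool_pos: [589.9, 3.9, 91.9]
contact_force: [0.0, -0.2, -1.0]
tool_pos: [589.9, 3.9, 91.8]
contact_force: [-2.2, -0.0, 4.6]
```

It's home: about 5 N at TCP z 91.8. Releasing, lifting, then moving above the middle spacer at (643.5,-147) with the same yaw.

```bash
python3 -m creep '0 0 0 0 0 0 80;0 0 0 0 0 0 80;0 0 0 0 0 0 80;0 0 0 0 0 0 80' ; python3 -m creep '0 0 0.01 0 0 0 80;0 0 0.03 0 0 0 80;0 0 0.035 0 0 0 80;0 0 0.035 0 0 0 80;0.008 -0.0225 0 0 0 0 80;0.008 -0.0225 0 0 0 0 80;0.008 -0.0225 0 0 0 0 80;0.008 -0.0225 0 0 0 0 80'; python3 -m creep '0.008 -0.0225 0 0 0 0 80;0.008 -0.0225 0 0 0 0 80;0.006 -0.016 -0.005 0 0 0 80;0 0 0 0 0 0 80;0 0 0 0 0 0 80'
python3 - <<'E'
from h import *
i,o,im=wrist('w4'); print(o['tool_pos'],o['tcp_rot'])
find(im,[16,110,60],[28,255,255],i,18,(643,-147))
info=viewer.camera_info('scene'); cv2.imwrite('pics/s4.png',viewer.capture('scene')[:,:,::-1])
a=cv2.imread('pics/s4.png')[120:220,200:360]
cv2.imwrite('pics/c4.png',cv2.vconcat([cv2.resize(a,(480,300),interpolation=cv2.INTER_CUBIC),cv2.resize(im,(480,300))]))
E
```

```text
time: 9.08
tool_pos: [589.8, 3.9, 91.1]
tcp_rot: [-3.142, 0.0, 0.488]
contact_force: [-0.7, 0.3, -0.7]
grip_width: 72.9
finger_force: 0.0
time: 9.75
tool_pos: [622.1, -87.0, 202.6]
tcp_rot: [3.141, -0.001, 0.489]
contact_force: [1.3, -0.1, 0.3]
grip_width: 73.8
finger_force: 0.0
time: 10.17
tool_pos: [643.6, -147.8, 196.3]
tcp_rot: [-3.141, 0.0, 0.487]
contact_force: [-1.0, -0.5, 0.6]
grip_width: 73.6
finger_force: 0.0
[ 643.5670334  -147.76667153  196.28699058] [-3.14100442e+00  3.29511692e-04  4.86848702e-01]
found [ 645. -147.] [49.9 52. ] (289, 163, 55, 56)
```

View pics/c4.png

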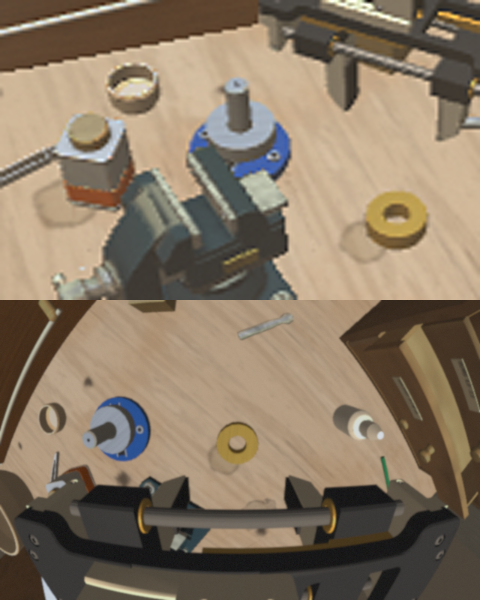

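The wide spacer lies flat on the flange. The middle ring is measured at (645,-147), 1.5 mm from the earlier estimate. Grasping it.

```bash
python3 -m creep '0.0014 0.0008 -0.03 0 0 0 80;0 0 -0.03 0 0 0 80;0 0 -0.03 0 0 0 80;0 0 -0.023 0 0 0 80;0 0 -0.011 0 0 0 80;0 0 0 0 0 0 80;0 0 0 0 0 0 40;0 0 0 0 0 0 30' | grep -E 'pos|contact|wid'; python3 -m creep '0 0 0 0 0 0 30;0 0 0 0 0 0 30;0 0 0 0 0 0 30;0 0 0 0 0 0 30;0 0 0 0 0 0 30'
```

```text
tool_pos: [646.3, -146.3, 74.5]
contact_force: [0.1, 0.1, -0.1]
grip_width: 64.7
time: 11.35
tool_pos: [646.1, -146.6, 74.2]
tcp_rot: [3.139, -0.002, 0.488]
contact_force: [-0.1, 0.6, 7.2]
grip_width: 50.7
finger_force: 30.0
```

```bash
python3 -m creep '0 0 0.01 0 0 0 30;0 0 0.03 0 0 0 30;0 0 0.035 0 0 0 30;0 0 0.035 0 0 0 30;0 0 0.035 0 0 0 30;-0.0107 0.0303 0 0 0 0 30;-0.0107 0.0303 0 0 0 0 30;-0.0107 0.0303 0 0 0 0 30' | grep -E 'pos|contact|wid'; python3 -m creep '-0.0107 0.0303 0 0 0 0 30;-0.0106 0.0301 0 0 0 0 30;0 0 -0.015 0 0 0 30;0 0 -0.02 0 0 0 30;0 0 -0.015 0 0 0 30;0 0 0 0 0 0 30;0 0 0 0 0 0 30;0 0 0 0 0 0 30'
python3 - <<'E'
from h import *
i,o,im=wrist('w5'); print(o['tool_pos'],o['tcp_rot'],o['contact_force'])
c=held(i,o,im,[16,80,60],[28,255,255],o['tool_pos'][2]-74.2+18,262,268,365)
print('need',np.array([591.7,4.3])-c)
E
```

```text
tool_pos: [612.4, -54.9, 218.6]
contact_force: [0.5, 0.5, -1.3]
grip_width: 50.6
time: 12.68
tool_pos: [592.3, 4.8, 168.5]
tcp_rot: [3.141, -0.001, 0.488]
contact_force: [-0.6, -0.5, -1.1]
grip_width: 50.6
finger_force: 30.0
[592.28729611   4.76921084 168.51744805] [ 3.14066889e+00 -1.17563341e-03  4.88135275e-01] [-0.55869035 -0.45135603 -1.07306662]
held c [598.1   8.1] d 43.8 n 82 in tool [ 6.7 -0.2  0. ]
need [-6.40574895 -3.82016503]
```

Run:
```python
from h import *
im=cv2.imread('pics/w5.png'); o=readout.get_obs(); i=viewer.camera_info('wrist')
hsv=cv2.cvtColor(im,cv2.COLOR_BGR2HSV); print([(v,hsv[v,316].tolist()) for v in range(194,226,2)])
for s in (110,140): c=held(i,o,im,[16,s,60],[28,255,255],o['tool_pos'][2]-74.2+18,262,268,365); print(c)
```

```text
[(194, [107, 29, 165]), (196, [109, 25, 161]), (198, [109, 17, 123]), (200, [21, 27, 67]), (202, [18, 39, 66]), (204, [13, 46, 66]), (206, [14, 42, 66]), (208, [17, 100, 66]), (210, [20, 184, 68]), (212, [17, 159, 72]), (214, [18, 159, 74]), (216, [18, 154, 76]), (218, [20, 157, 112]), (220, [21, 159, 156]), (222, [22, 149, 164]), (224, [21, 151, 162])]
held c [597.5   7.7] d 44.7 n 85 in tool [ 5.9 -0.2  0. ]
[597.54541535   7.65941413]
held c [597.3   7.5] d 44.6 n 86 in tool [ 5.6 -0.2  0. ]
[597.29836019   7.47383224]
```

Run:
```python
from h import *
im=cv2.imread('pics/w5.png'); o=readout.get_obs(); i=viewer.camera_info('wrist')
for s in (100,120): c=held(i,o,im,[16,110,s],[28,255,255],o['tool_pos'][2]-74.2+18,262,268,365); print(c)
```

```text
held c [590.3   3.8] d 51.9 n 92 in tool [-2.4 -0.2 -0. ]
[590.26739763   3.78404542]
held c [590.3   3.6] d 51.3 n 92 in tool [-2.4 -0.1 -0. ]
[590.26005768   3.64348019]
```

```bash
python3 -m creep '0.0008 0.0004 -0.006 0 0 0 30;0 0 -0.004 0 0 0 30;0 0 0 0 0 0 30;0 0 0 0 0 0 30;0 0 0 0 0 0 30'| grep -E 'pos|contact|wid'; python3 -m creep '0 0 -0.0015 0 0 0 30;0 0 -0.0015 0 0 0 30;0 0 -0.001 0 0 0 30;0 0 0 0 0 0 30;0 0 0 0 0 0 30'
```

```text
tool_pos: [592.6, 5.3, 157.4]
contact_force: [0.6, 0.1, -1.3]
grip_width: 50.9
time: 13.57
tool_pos: [592.7, 5.4, 153.3]
tcp_rot: [3.141, -0.0, 0.488]
contact_force: [0.1, 0.7, -1.7]
grip_width: 51.0
finger_force: 30.0
```

```bash
python3 -m creep '0 0 -0.0015 0 0 0 30;0 0 -0.0015 0 0 0 30;0 0 -0.001 0 0 0 30;0 0 0 0 0 0 30;0 0 0 0 0 0 30'| grep -E 'pos|contact|wid'; python3 -m creep '0 0 -0.003 0 0 0 30;0 0 -0.003 0 0 0 30;0 0 0 0 0 0 30'
```

```text
tool_pos: [592.7, 5.4, 149.3]
contact_force: [1.9, -0.6, -1.4]
grip_width: 50.6
time: 14.23
tool_pos: [592.6, 5.4, 142.8]
tcp_rot: [-3.142, -0.0, 0.488]
contact_force: [1.7, -0.3, -2.2]
grip_width: 51.2
finger_force: 30.0
```

```bash
python3 -m creep '0.0003 0.0001 -0.004 0 0 0 30;0 0 -0.004 0 0 0 30;0 0 -0.004 0 0 0 30;0 0 -0.004 0 0 0 30;0 0 -0.004 0 0 0 30;0 0 -0.004 0 0 0 30;0 0 0 0 0 0 30;0 0 0 0 0 0 30'| grep -E 'pos|contact|wid'; python3 -m creep '0 0 -0.003 0 0 0 30;0 0 -0.002 0 0 0 30;0 0 -0.001 0 0 0 30;0 0 0 0 0 0 30;0 0 0 0 0 0 30'| grep -E 'pos|contact|wid';  python3 -m creep '0 0 -0.001 0 0 0 30;0 0 0 0 0 0 30;0 0 0 0 0 0 30'| grep -E 'pos|contact|wid'
```

```text
tool_pos: [592.8, 5.5, 119.0]
contact_force: [-0.1, -0.8, -1.6]
grip_width: 51.0
tool_pos: [592.8, 5.5, 113.3]
contact_force: [-0.2, 0.5, -1.0]
grip_width: 50.9
tool_pos: [592.8, 5.4, 112.3]
contact_force: [0.2, 0.2, -0.4]
grip_width: 50.8
```

```bash
python3 -m creep '0 0 -0.0008 0 0 0 30;0 0 0 0 0 0 30;0 0 -0.0006 0 0 0 30;0 0 0 0 0 0 30;0 0 0 0 0 0 30'| grep -E 'pos|contact|wid';  python3 -m creep '0 0 -0.0005 0 0 0 30;0 0 0 0 0 0 30;0 0 0 0 0 0 30'| grep -E 'pos|contact|wid'
```

```text
tool_pos: [592.9, 5.5, 110.9]
contact_force: [-0.1, 0.0, -1.2]
grip_width: 50.9
tool_pos: [592.9, 5.5, 110.4]
contact_force: [0.5, 0.0, -0.9]
grip_width: 51.1
```

```bash
python3 -m creep '0 0 -0.0004 0 0 0 30;0 0 0 0 0 0 30;0 0 0 0 0 0 30'| grep -E 'pos|contact|wid'
```

```text
tool_pos: [592.9, 5.5, 110.2]
contact_force: [-0.8, -0.5, 1.5]
grip_width: 50.7
```

```bash
python3 -m creep '0 0 -0.0003 0 0 0 30;0 0 0 0 0 0 30;0 0 0 0 0 0 75;0 0 0 0 0 0 75;0 0 0 0 0 0 75;0 0 0 0 0 0 75;0 0 0 0 0 0 75' ; python3 -m creep '0 0 0.01 0 0 0 75;0 0 0.03 0 0 0 75;0 0 0.035 0 0 0 75;0 0 0.03 0 0 0 75;0.0016 -0.033 0 0 0 0 75;0.0016 -0.033 0 0 0 0 75;0.0016 -0.033 0 0 0 0 75;0.0016 -0.033 0 0 0 0 75' | grep -E 'pos|contact|wid'; python3 -m creep '0.0016 -0.033 -0.005 0 0 0 75;0.0016 -0.033 -0.005 0 0 0 75;0.0016 -0.033 -0.005 0 0 0 75;0.0016 -0.033 -0.005 0 0 0 75;0.0016 -0.033 -0.002 0 0 0 75;0 0 0 0 0 0 75;0 0 0 0 0 0 75' | grep -E 'pos|contact|wid'
python3 - <<'E'
from h import *
i,o,im=wrist('w6'); print(o['tool_pos'],o['tcp_rot'])
find(im,[4,130,90],[13,255,255],i,18,(607.5,-291))
cv2.imwrite('pics/s6.png',viewer.capture('scene')[:,:,::-1])
a=cv2.imread('pics/s6.png')[120:220,200:360]
cv2.imwrite('pics/c6.png',cv2.vconcat([cv2.resize(a,(480,300),interpolation=cv2.INTER_CUBIC),cv2.resize(im,(480,300))]))
E
```

```text
time: 17.07
tool_pos: [592.9, 5.5, 109.5]
tcp_rot: [3.142, 0.0, 0.488]
contact_force: [0.4, 0.4, 0.2]
grip_width: 68.7
finger_force: 0.0
tool_pos: [599.3, -127.7, 216.0]
contact_force: [-0.3, -0.6, -0.3]
grip_width: 68.4
tool_pos: [606.8, -293.4, 192.8]
contact_force: [0.4, 1.1, 0.7]
grip_width: 68.9
[ 606.79669594 -293.36276548  192.75064513] [-3.14155472e+00 -1.81341824e-05  4.85350105e-01]
found [ 609.7 -291. ] [38.5 40.4] (294, 169, 43, 43)
```

View pics/c6.png

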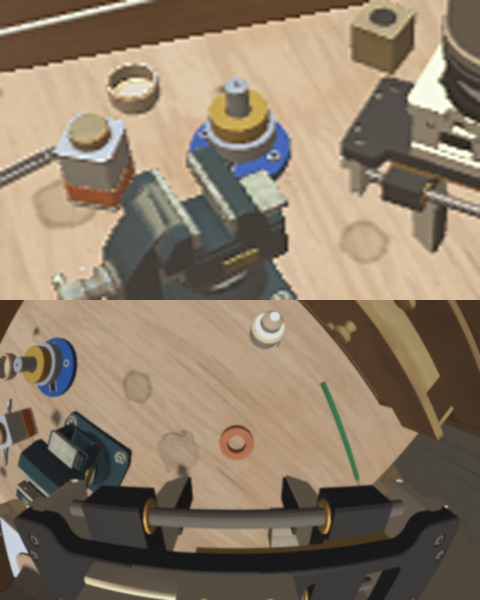

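Wide and middle are stacked flat. The narrow ring is at about (609.5,-291).

```bash
python3 -m creep '0.0022 0.0018 -0.03 0 0 0 75;0 0 -0.03 0 0 0 75;0 0 -0.03 0 0 0 75;0 0 -0.02 0 0 0 75;0 0 -0.009 0 0 0 75;0 0 0 0 0 0 75;0 0 0 0 0 0 40;0 0 0 0 0 0 20' | grep -E 'pos|contact|wid'; python3 -m creep '0 0 0 0 0 0 20;0 0 0 0 0 0 20;0 0 0 0 0 0 20;0 0 0 0 0 0 20;0 0 0 0 0 0 20;0 0 0 0 0 0 20'
```

```text
tool_pos: [610.6, -289.8, 75.9]
contact_force: [0.6, -0.9, 0.1]
grip_width: 59.9
time: 19.58
tool_pos: [610.0, -290.0, 75.0]
tcp_rot: [3.14, -0.001, 0.488]
contact_force: [-0.4, 0.8, 6.3]
grip_width: 41.0
finger_force: 30.0
```

```bash
python3 -m creep '0 0 0.01 0 0 0 20;0 0 0.03 0 0 0 20;0 0 0.035 0 0 0 20;0 0 0.035 0 0 0 20;0 0 0.035 0 0 0 20;-0.0019 0.0327 0 0 0 0 20;-0.0019 0.0327 0 0 0 0 20;-0.0019 0.0327 0 0 0 0 20' | grep -E 'pos|contact|wid'; python3 -m creep '-0.0019 0.0327 0 0 0 0 20;-0.0019 0.0327 0 0 0 0 20;-0.0019 0.0327 0 0 0 0 20;-0.0019 0.0327 0 0 0 0 20;-0.0019 0.0327 0 0 0 0 20;-0.0019 0.0327 0 0 0 0 20;0 0 -0.015 0 0 0 20;0 0 -0.02 0 0 0 20' | grep -E 'pos|contact|wid'; python3 -m creep '0 0 -0.013 0 0 0 20;0 0 0 0 0 0 20;0 0 0 0 0 0 20;0 0 0 0 0 0 20'
python3 - <<'E'
from h import *
i,o,im=wrist('w7'); print(o['tool_pos'],o['tcp_rot'],o['contact_force'])
for s in (110,125,140): c=held(i,o,im,[2,100,s],[14,255,255],o['tool_pos'][2]-75+18,262,278,355)
print('need',np.array([591.7,4.3])-c)
E
```

```text
tool_pos: [603.3, -191.0, 219.8]
contact_force: [-0.3, 0.8, -1.8]
grip_width: 40.2
tool_pos: [593.0, 6.8, 185.6]
contact_force: [0.0, 0.1, -1.8]
grip_width: 40.3
time: 21.25
tool_pos: [592.9, 4.3, 171.8]
tcp_rot: [3.141, -0.001, 0.488]
contact_force: [-0.8, -0.7, -0.5]
grip_width: 40.2
finger_force: 30.0
[592.86014014   4.33585451 171.76713205] [ 3.14075542e+00 -1.07893926e-03  4.88081003e-01] [-0.79600046 -0.67428814 -0.5080035 ]
held c [590.7   3.5] d 41.5 n 74 in tool [-2.3 -0.3 -0. ]
held c [590.7   3.5] d 40.9 n 74 in tool [-2.3 -0.3 -0. ]
held c [590.6   3.4] d 40.5 n 72 in tool [-2.4 -0.3 -0. ]
need [1.05541152 0.85415631]
```

The held offset matches the middle ring's, so I'll aim for the same TCP (592.8, 5.4).

```bash
python3 -m creep '0.0003 0.0008 -0.006 0 0 0 20;0 0 -0.005 0 0 0 20;0 0 -0.002 0 0 0 20;0 0 0 0 0 0 20;0 0 0 0 0 0 20;0 0 0 0 0 0 20'| grep -E 'pos|contact|wid'; python3 -m creep '0 0 -0.0015 0 0 0 20;0 0 -0.0015 0 0 0 20;0 0 -0.001 0 0 0 20;0 0 0 0 0 0 20;0 0 0 0 0 0 20'
```

```text
tool_pos: [592.8, 5.3, 157.8]
contact_force: [-0.8, -0.0, -0.4]
grip_width: 40.3
time: 22.22
tool_pos: [592.7, 5.4, 153.6]
tcp_rot: [3.142, 0.0, 0.488]
contact_force: [0.3, -0.1, -1.0]
grip_width: 40.5
finger_force: 30.0
```

```bash
python3 -m creep '0 0 -0.0015 0 0 0 20;0 0 -0.0015 0 0 0 20;0 0 -0.001 0 0 0 20;0 0 0 0 0 0 20;0 0 0 0 0 0 20'| grep -E 'pos|contact|wid'; python3 -m creep '0 0 -0.003 0 0 0 20;0 0 -0.003 0 0 0 20;0 0 0 0 0 0 20;0 0 0 0 0 0 20'| grep -E 'pos|contact|wid'
```

```text
tool_pos: [592.7, 5.4, 149.6]
contact_force: [1.2, 0.5, -1.4]
grip_width: 40.6
tool_pos: [592.7, 5.5, 143.4]
contact_force: [1.6, 0.8, -2.0]
grip_width: 40.1
```

Threaded, with a slight rub to +x. It should be home at TCP 129.

```bash
python3 -m creep '0.0003 0.0001 -0.003 0 0 0 20;0 0 -0.003 0 0 0 20;0 0 -0.003 0 0 0 20;0 0 -0.001 0 0 0 20;0 0 0 0 0 0 20;0 0 0 0 0 0 20'| grep -E 'pos|contact|wid'; python3 -m creep '0 0 -0.001 0 0 0 20;0 0 -0.001 0 0 0 20;0 0 0 0 0 0 20;0 0 0 0 0 0 20'| grep -E 'pos|contact|wid'; python3 -m creep '0 0 -0.0008 0 0 0 20;0 0 0 0 0 0 20;0 0 0 0 0 0 20'| grep -E 'pos|contact|wid'
```

```text
tool_pos: [592.9, 5.5, 133.6]
contact_force: [-0.7, 0.7, -0.9]
grip_width: 40.4
tool_pos: [592.9, 5.5, 131.7]
contact_force: [-0.2, -0.9, -0.5]
grip_width: 40.5
tool_pos: [593.0, 5.5, 130.9]
contact_force: [0.2, -0.2, -0.8]
grip_width: 40.1
```

```bash
python3 -m creep '0 0 -0.0005 0 0 0 20;0 0 0 0 0 0 20;0 0 0 0 0 0 20'| grep -E 'pos|contact|wid'
```

```text
tool_pos: [593.0, 5.5, 130.4]
contact_force: [-0.9, -0.2, -1.0]
grip_width: 40.7
```

```bash
python3 -m creep '0 0 -0.0008 0 0 0 20;0 0 0 0 0 0 20;0 0 0 0 0 0 20'| grep -E 'pos|contact|wid';python3 -m creep '0 0 -0.0005 0 0 0 20;0 0 0 0 0 0 20;0 0 0 0 0 0 20'| grep -E 'pos|contact|wid'
```

```text
tool_pos: [592.9, 5.5, 129.6]
contact_force: [-1.0, 0.5, -0.5]
grip_width: 40.3
tool_pos: [593.0, 5.5, 129.1]
contact_force: [-0.4, -0.7, -1.8]
grip_width: 40.7
```

```bash
python3 -m creep '0 0 -0.0003 0 0 0 20;0 0 0 0 0 0 20;0 0 0 0 0 0 20'| grep -E 'pos|contact|wid'
```

```text
tool_pos: [593.0, 5.5, 129.0]
contact_force: [-1.0, 0.0, 1.4]
grip_width: 40.7
```

Contact, as predicted. One more nudge, then release, lift and check.

```bash
python3 -m creep '0 0 -0.0003 0 0 0 20;0 0 0 0 0 0 20;0 0 0 0 0 0 75;0 0 0 0 0 0 75;0 0 0 0 0 0 75;0 0 0 0 0 0 75;0 0 0 0 0 0 75;0 0 0 0 0 0 75' ; python3 -m creep '0 0 0.01 0 0 0 75;0 0 0.03 0 0 0 75;0 0 0.035 0 0 0 75;0 0 0.03 0 0 0 75;0.0016 -0.033 0 0 0 0 75;0.0016 -0.033 0 0 0 0 75;0.0016 -0.033 0 0 0 0 75;0.0016 -0.033 0 0 0 0 75' | grep -E 'pos|contact|wid'; python3 -m creep '0 -0.01 0 0 0 0 75;0 0 0 0 0 0 75;0 0 0 0 0 0 75;0 0 0 0 0 0 75' | grep -E 'pos|contact|wid'
python3 - <<'E'
from h import *
cv2.imwrite('pics/s8.png',viewer.capture('scene')[:,:,::-1])
cv2.imwrite('pics/c8.png',cv2.resize(cv2.imread('pics/s8.png')[110:230,190:410],(770,420),interpolation=cv2.INTER_CUBIC))
E
```

```text
time: 25.72
tool_pos: [593.0, 5.5, 128.4]
tcp_rot: [3.142, 0.0, 0.488]
contact_force: [-0.2, -1.0, -0.6]
grip_width: 68.3
finger_force: 0.0
tool_pos: [599.4, -127.7, 234.8]
contact_force: [1.3, 0.2, 0.4]
grip_width: 68.6
tool_pos: [599.3, -135.2, 233.8]
contact_force: [-0.6, 0.6, -0.3]
grip_width: 68.9
```

View pics/c8.png

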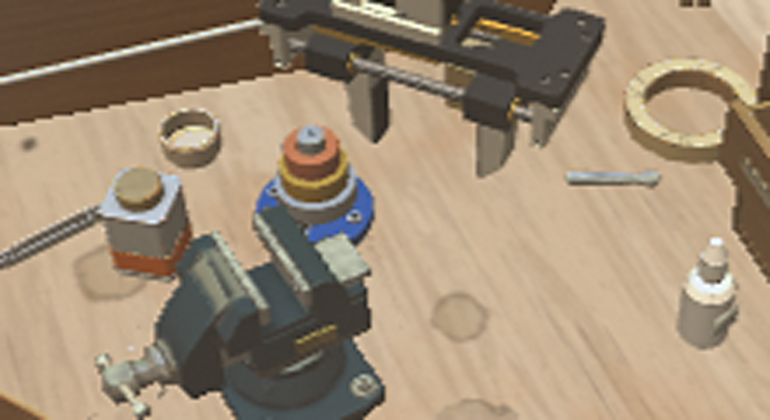

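The picture shows all three rings stacked flat on the spindle at about (312,165). The tin and bottle are upright where they were, and the gripper is clear.

```bash
python3 -c "from plant import order; print(order.close_job())"
```

```text
the job is handed in; nothing more can be done
None
```

The three spacers are on the spindle in order (wide, middle, narrow), each lowered home with light contact and lying flat, the tin and dropper bottle were left untouched, and the job was handed in at about 27 s on the robot's clock; the hand-in returned no verdict.

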